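# Load a tape gun and set its roll brake

## Robot

A 6-joint arm with a two-finger parallel gripper is mounted at the origin on the work surface. World frame = base frame: x ahead of the robot, y to its left, z up, the work surface at z = 0. Lengths are in mm, angles in rad, forces in N, time in s.
With the tool pointing down it reaches from about 350 to 775 mm from the base axis. Payload 7.3 kg.
Tool frame: the origin (TCP) lies at the very end of the fingers, on their centre line; the grasp point (between the pads) lies 19 mm behind it; z points along the fingers, y is the line along which they close (so a half turn about z gives the same grasp; the last joint's range is limited). The gripper opens to 92 mm and grips with 3 to 60 N. Pads are 19 mm wide; open, the fingers measure 130 mm over their backs; the gripper's body (75 mm by 190 mm) begins 47 mm behind the grasp point.
Start: joints at [1.066, 0.342, 1.524, -0, 1.275, -0.146], TCP at [184.341, 491.593, 226.741] pointing down, gripper open.
Joint ranges: [-2.53, 2.53], [-0.77, 2.02], [0.04, 2.7], [-1, 4.14], [0.28, 2.66], [-3.11, 3.11]. Speed limits (rad/s): [2.57, 2.57, 3.14, 3.14, 3.14, 3.14].

## Interface

Orientations are given as [roll, pitch, yaw] about the fixed x, y, z axes, in that order (R = Rz(yaw) Ry(pitch) Rx(roll)).
In Python, from plant import bot gives the robot as it stands.
- The arm moves only by the tool send_rows, never from a script. Its argument "rows" is a list of rows, each an object of numbers: "x", "y", "z": the shift along the tool's x, y, z in units of 0.2 m (1.0 is 0.2 m); "ax", "ay", "az": the turn, a rotation vector about the tool's x, y, z in units of 60 degrees (1.0 is 60 degrees); "jaw": the opening, from -1 (shut) to 1 (fully open), so that 0 is half open. In form: [{"x": .., "y": .., "z": .., "ax": .., "ay": .., "az": .., "jaw": ..}, ...]. A call has exactly 10 rows; each row is the pose to reach, as a shift and turn from the pose commanded when the call began, along the tool's axes at that moment; what a row does not reach only later rows make up. A row lasts 1/8 s, in which the tool goes at most 62.5 mm and 10.7 degrees, less where a joint would pass 70% of its speed; a pose out of reach is approached as far as the arm can. A call with a number of a shift or a turn outside -1 to 1 is refused whole. A call with a gripper value outside its range is refused whole. The fingers move at their own pace and stop on an object; the grip force is fixed at half the most. Time passes only in rows, so rows that repeat a pose let the fingers close, or fill a call up. It gives the time, the measured TCP pose, the force, the opening and the grip force at its end, in the units of the state.
- bot.get_obs(): the state, without advancing time (a new reading comes with each control period).
- bot.capture(name): name is "scene" or "top" or "wrist"; returns (picture, depth): 400x640x3 uint8, red, green, blue; 400x640 float32, mm along the optical axis (not along the pixel's ray), 0 where there is no reading.
- bot.camera_model(name): a dict with "vertical_fov" (degrees; the focal length in pixels is half the picture's height over the tangent of half this angle, whatever the lens; pixels are square), "cx", "cy" (the principal point, pixels), "R" (3x3) and "t" (3): a world point X has camera coordinates R X + t; the wrist camera has in their place "T_tool_cam" (4x4, takes a point from camera to tool coordinates, whose origin is the TCP and whose axes are the flange's). Camera axes: x right, y down, z forward; pixel columns grow to the right and rows downward; lengths in mm; the calibration is good to about 2 mm. A picture is of the moment at which its call begins: read the wrist's pose just before it. camera_model takes no time and is no camera call.
- bot.close_job(): hands the job in; it is judged then, once.
The state is a dict: "time": time; "joint_positions": joint angles; "dq": joint speeds; "tau": joint torques, N m; "tool_pos": TCP position; "tcp_rot": TCP orientation; "contact_force": force on the tool from outside, world axes, zero at the start; "moment": the same for the moment, N m; "grip_width": finger opening in mm; "finger_force": force on a finger pad.
Only numpy, scipy, OpenCV 4.12 (cv2) and the standard library are available. Lean on these libraries where they do the work, as an engineer would, in place of code of your own. Each camera call takes 0.05 s, during which the arm holds its last target. There are 200 camera calls.

## Task

Slip the wide roll of packing tape over the hub of the tape gun and seat it fully home without ramming it. Then reach down through the roll's core to the winged brake knob sunk in the hub and turn it clockwise until the brake has bitten and feels snug, without overtightening it or knocking the hub. Leave everything else on the bench where it is.

Things in the scene. Friction and masses are not known exactly. Their poses are not given: they have to be found in the camera images.
- roll: the wide roll of packing tape to load, lying flat on the bench: 48 mm wide (high), 102 mm outside diameter, 76 mm core hole, so its wall is 13 mm thick and can be pinched from above, one finger in the core; about 0.18 kg; origin at the centre of its underside, z up along its axis
- gun: blue tape gun lying on its side, hub up, in a 12 mm plywood rest screwed to the bench; fixed. Origin on the bench under the hub's axis. In its frame roller and cutter stand at x 85 to 125 mm, y -50 to 13 mm (65 mm high), a guide pin at x 62, y -34 mm (65 mm high), and the pistol grip runs to -y from 66 to 195 mm (60 mm high). The -x and +y sides of the hub are free
- drum_seat (a point): centre of the hub's flange, 18 mm above the bench, z up along the hub's axis; the seated roll's underside lies here. A seated roll's top is 48 mm above the flange, 22 mm above the drum's rim: fingers that pinch the roll's wall must reach less than 20 mm below the roll's top to clear the drum as the roll goes home
- drum: grey hub drum; origin on the bench under its axis. It rises from the flange (18 mm above the bench) to 44 mm above the bench: 73 mm outside diameter, straight for 20 mm, the top 6 mm tapered to 70 mm. It is open inside, 65 mm across at the mouth, 68 mm below; the floor inside is 15 mm above the bench
- knob: black winged brake knob on the hub's axis inside the drum: a flat wing 32 mm long, 10 mm thick, 18 mm high on a round boss. Origin on the bench under the hub's axis, x along the wing, y across it, z up. Wing top 44 mm, wing underside 26 mm above the bench. Tightens clockwise seen from above, keeps its height, stays where it is left
- knob_grip (a point): point on the knob's axis 6 mm below the top of its wing and 23 mm above the floor, to grip it across the wing; x along the wing. The knob turns freely with 0.07 to 0.15 N m until the brake bites, 0.2 to 1.2 rad clockwise from where the knob is found; where the wing points tells nothing about it. Past the bite the resistance climbs by about 1.25 N m per rad
- washer: fixed brake washer, hidden in the rest behind the gun's side plate; only the pressure disc on the knob's screw presses on it. Past the bite its load grows by about 120 N per rad of turn. Snug is 24 to 42 N on it: the knob's torque is then 0.24 to 0.42 N m above free turning, best 0.32 N m, some 0.27 rad past the bite (a hand standing still can feel up to a third less). The screw strips at 60 N
- narrow_roll: spare roll of the same tape, only 24 mm wide (high), otherwise 102 mm across with a 76 mm core; not wanted; origin under its centre
- stapler: chrome desk stapler, 135 x 36 x 52 mm, not needed; origin under its centre
- highlighter: yellow highlighter lying down, 120 mm long, 18 mm thick, not needed
- binder_clip: black binder clip, 41 mm wide, not needed
- staple_box: small carton of staples, 100 x 45 x 28 mm, not needed
- tape_measure: tape measure standing on edge, 70 x 34 x 62 mm, not needed
- knife: utility knife lying flat, 120 mm long, 12 mm thick, not needed
- pen_cup: dark metal pen cup, 76 mm across, 100 mm high, not needed
Things that resemble listed ones, but are neither listed nor needed, are in the scene too. What is shaped like the roll but yellow is not meant.

How it is judged:
By the outcome, as a careful person would: the job done as asked, in the order asked, and still so for the second after the job is handed in, with the robot touching nothing.
It also fails if it takes over 72 s, if anything falls off the work surface, if the arm or the gripper's body presses on something with over 40 N, if the wrist force passes 120 N, or if a joint passes its speed limit or range.

## Working session

There is one attempt and no reset: what is moved stays moved. The work goes in short steps, Python scripts to look and compute and a tool call to move; the robot and the scene stay as the last step left them, time stands still between calls to the robot, and variables do not carry over. Pictures are saved under pics/ and viewed, at most 10 in all, crops included, and the job is handed in when it is done.

Besides the shell and the picture viewer there is one more tool, called after "Call:" as name(argument=value, ...), one argument or row to a line, values as JSON. send_rows: Moves the arm, as the interface text tells. Its arguments: {"type":"object","properties":{"rows":{"type":"array","items":{"type":"object","properties":{"x":{"type":"number","minimum":-1,"maximum":1},"y":{"type":"number","minimum":-1,"maximum":1},"z":{"type":"number","minimum":-1,"maximum":1},"ax":{"type":"number","minimum":-1,"maximum":1},"ay":{"type":"number","minimum":-1,"maximum":1},"az":{"type":"number","minimum":-1,"maximum":1},"jaw":{"type":"number"}}}}},"required":["rows"]}

```bash
mkdir -p pics; cat > h.py <<'E'
import numpy as np,cv2
from plant import bot
def cap(n,f=None):
    o=bot.get_obs(); p,d=bot.capture(n)
    if f: cv2.imwrite('pics/'+f,p[:,:,::-1])
    return o,p,d
def cam(n,o):
    m=bot.camera_model(n); f=200/np.tan(np.radians(m['vertical_fov'])/2)
    if 'R' in m:
        R=np.array(m['R']);t=np.array(m['t']).ravel(); return f,m['cx'],m['cy'],R.T,-R.T@t
    from scipy.spatial.transform import Rotation as Ro
    T=np.array(m['T_tool_cam']);Rt=Ro.from_euler('xyz',o['tcp_rot']).as_matrix()
    return f,m['cx'],m['cy'],Rt@T[:3,:3],Rt@T[:3,3]+np.array(o['tool_pos'])
def cloud(n,o,d):
    f,cx,cy,R,c=cam(n,o); v,u=np.mgrid[:400,:640]
    P=np.stack([(u-cx)/f*d,(v-cy)/f*d,d],-1)@R.T+c
    P[d==0]=np.nan; return P
def plane(n,o,uv,z):
    f,cx,cy,R,c=cam(n,o); uv=np.atleast_2d(uv).astype(float)
    r=np.c_[(uv[:,0]-cx)/f,(uv[:,1]-cy)/f,np.ones(len(uv))]@R.T
    return c+r*((z-c[2])/r[:,2])[:,None]
E
python3 - <<'E'
from h import *
o,p,d=cap('top','top.png'); o2,p2,d2=cap('scene','scene.png')
print({k:(np.round(v,3).tolist()) for k,v in o.items()})
for n in('top','scene','wrist'): print(bot.camera_model(n))
np.savez('top.npz',p=p,d=d)
P=cloud('top',o,d); print(np.nanmin(P.reshape(-1,3),0),np.nanmax(P.reshape(-1,3),0))
E
```

```text
{'time': 0.0, 'joint_positions': [1.066, 0.343, 1.525, -0.0, 1.275, -0.146], 'dq': [0.0, -0.001, 0.0, 0.0, -0.001, 0.0], 'tau': [0.0, -43.124, -24.422, 0.072, 0.056, -0.0], 'tool_pos': [184.147, 491.231, 226.04], 'tcp_rot': [-3.14, -0.0, 2.783], 'contact_force': [-0.063, 0.332, 0.676], 'moment': [-0.008, -0.027, -0.029], 'finger_force': 0.0, 'grip_width': 91.864}
{'vertical_fov': 44.26513200533562, 'cx': 321.1697913991538, 'cy': 205.46885120882322, 'R': array([[-0.00410971, -0.99998622,  0.00326745],
       [-0.9831359 ,  0.00344302, -0.18284408],
       [ 0.18283031, -0.00396378, -0.98313649]]), 't': array([  -1.85054382,  515.87369396, 1668.9329955 ])}
{'vertical_fov': 44.626687376508116, 'cx': 309.6320156687787, 'cy': 197.2962236006154, 'R': array([[-8.29367319e-01,  5.58703663e-01,  2.59618441e-04],
       [ 4.82826646e-01,  7.16965381e-01, -5.02831058e-01],
       [-2.81119691e-01, -4.16906296e-01, -8.64384671e-01]]), 't': array([ 439.64021344, -190.39421311, 1502.9069358 ])}
{'vertical_fov': 67.2928428716101, 'cx': 315.1437015065995, 'cy': 198.49154462277315, 'T_tool_cam': array([[ 2.47784183e-04, -9.67362553e-01, -2.53396190e-01,
         6.74871192e+01],
       [ 9.99999817e-01,  3.79359129e-04, -4.70384649e-04,
        -2.43910604e-01],
       [ 5.51160653e-04, -2.53396028e-01,  9.67362471e-01,
        -1.58399609e+02],
       [ 0.00000000e+00,  0.00000000e+00,  0.00000000e+00,
         1.00000000e+00]])}
[ -288.23015676 -1791.58851517  -784.90979885] [1845.90874441 1775.37331545  757.96839599]
```

View pics/top.png

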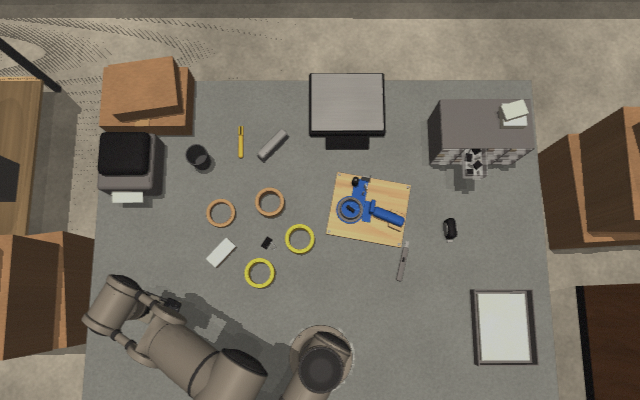

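View pics/scene.png

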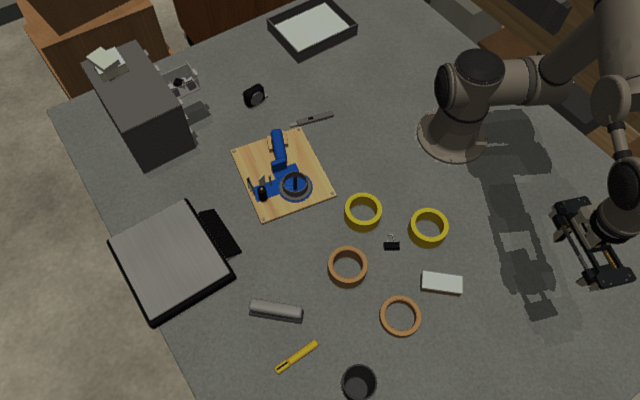

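The top view shows brown rolls at (220,212) and (269,201), yellow decoys at (300,239) and (260,273), and the gun hub at about (350,208). In the scene view the roll at (348,267) looks taller than the one at (400,316).

```bash
python3 - <<'E'
from h import *
z=np.load('top.npz');p,d=z['p'],z['d'];o=bot.get_obs();P=cloud('top',o,d)
hsv=cv2.cvtColor(p,cv2.COLOR_RGB2HSV)
for (u,v) in((220,212),(269,201)):
    s=np.s_[v-22:v+22,u-22:u+22]
    m=(hsv[s][...,1]>70)&(hsv[s][...,0]<22); q=P[s][m]; h=np.nanpercentile(q[:,2],[20,50,80,90,97]);
    t=q[q[:,2]>h[3]-5]; (c,r)=cv2.minEnclosingCircle(t[:,:2].astype(np.float32)); print(h,c,r,len(q))
    # pixel-based enclosing circle at top plane
    for zz in (24,48):
        vv,uu=np.nonzero(m); w=plane('top',o,np.c_[uu+u-22,vv+v-22],zz); print(zz,cv2.minEnclosingCircle(w[:,:2].astype(np.float32)))
m=(hsv[...,0]>100)&(hsv[...,0]<125)&(hsv[...,1]>120); v,u=np.nonzero(m[170:240,320:420]); print(len(u))
w=plane('top',o,[[350,208],[358,182],[404,220]],44);print(w)
s=P[195:222,336:364]; print(np.round(s[::3,::3,2]))
E
```

```text
[16.82892481 22.46662035 26.42272867 28.24329894 31.57160755] (496.47064208984375, 350.9416198730469) 49.946044921875 357
24 ((495.8468933105469, 351.7362976074219), 52.446903228759766)
48 ((491.7258605957031, 346.8448486328125), 51.711299896240234)
[29.67299587 45.31646176 50.30071511 52.26277179 54.86392806] (531.30615234375, 176.936279296875) 50.460697174072266 424
24 ((533.6251831054688, 178.87057495117188), 55.13410568237305)
48 ((528.974365234375, 176.403564453125), 54.36076354980469)
956
[[ 507.17423167 -104.56526476   44.        ]
 [ 600.34200988 -134.19625437   44.        ]
 [ 464.06846936 -291.9391361    44.        ]]
[[10. 11.  6. 12.  5. 14. 16. 22. 16. 14.]
 [13. 14. 17. 19. 20. 18. 14. 11. 25. 23.]
 [11. 11. 21. 22. 17.  9. 11. 49. 17. 22.]
 [ 9.  5. 44. 10. 11. 14. 19. 16. 19. 16.]
 [12. 27. 16. 17. 42. 45. 12. 14. 44.  7.]
 [16. 16. 11. 14. 13. 40. 48. 16. 36. 16.]
 [18. 17. 43. 18.  9. 13. 19. 18. 26. 17.]
 [17. nan 16. 48. 11. 10. 16. 41. 15. 12.]
 [ 9. 17. 17. 13. 13. 17. 12. 20. 19. 20.]]
```

Call:
send_rows(
  rows=[
    {"x": -0.15,"y": -0.06,"az": -0.02},
    {"x": -0.3,"y": -0.12,"az": -0.04},
    {"x": -0.45,"y": -0.18,"az": -0.06},
    {"x": -0.6,"y": -0.24,"az": -0.08},
    {"x": -0.7,"y": -0.28,"az": -0.1},
    {"x": -0.8,"y": -0.32,"az": -0.12},
    {"x": -0.9,"y": -0.36,"az": -0.13},
    {"x": -1,"y": -0.4,"az": -0.13},
    {"x": -1,"y": -0.4,"az": -0.13},
    {"x": -1,"y": -0.4,"az": -0.13},
  ],
)

```text
schema error: expected keys x, y, z, ax, ay, az, jaw
```

Call:
send_rows(
  rows=[
    {"x": -0.15,"y": -0.06},
    {"x": -0.3,"y": -0.12},
    {"x": -0.45,"y": -0.2},
    {"x": -0.6,"y": -0.28},
    {"x": -0.7,"y": -0.35},
    {"x": -0.8,"y": -0.4},
    {"x": -0.9,"y": -0.45},
    {"x": -1,"y": -0.5},
    {"x": -1,"y": -0.5},
    {"x": -1,"y": -0.5},
  ],
)

```text
schema error: expected keys x, y, z, ax, ay, az, jaw
```

```bash
python3 - <<'E'
from h import *
o,p,d=cap('wrist','w1.png'); np.savez('w1.npz',p=p,d=d)
print(o['time'],o['tool_pos'],o['tcp_rot'],o['contact_force'],o['joint_positions'])
E
```

```text
0.1 [184.14366442 491.25615411 226.13300085] [-3.14024068e+00 -2.15109656e-04  2.78283847e+00] [ 0.79996934 -0.6189289   0.4314322 ] [ 1.06600909e+00  3.42625747e-01  1.52490900e+00  1.68167471e-05
  1.27542679e+00 -1.46038108e-01]
```

View pics/w1.png

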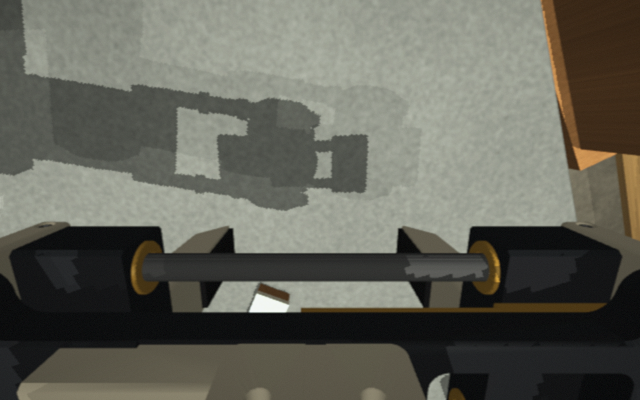

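The wrist view shows only bare bench (the moves were refused since all keys are needed); the gripper hides rows below about 225.

Call:
send_rows(
  rows=[
    {"x": -0.15,"y": -0.06,"z": 0,"ax": 0,"ay": 0,"az": -0.02,"jaw": 1},
    {"x": -0.3,"y": -0.12,"z": 0,"ax": 0,"ay": 0,"az": -0.04,"jaw": 1},
    {"x": -0.45,"y": -0.18,"z": 0,"ax": 0,"ay": 0,"az": -0.06,"jaw": 1},
    {"x": -0.6,"y": -0.24,"z": 0,"ax": 0,"ay": 0,"az": -0.08,"jaw": 1},
    {"x": -0.7,"y": -0.28,"z": 0,"ax": 0,"ay": 0,"az": -0.1,"jaw": 1},
    {"x": -0.8,"y": -0.32,"z": 0,"ax": 0,"ay": 0,"az": -0.12,"jaw": 1},
    {"x": -0.9,"y": -0.36,"z": 0,"ax": 0,"ay": 0,"az": -0.13,"jaw": 1},
    {"x": -1,"y": -0.4,"z": 0,"ax": 0,"ay": 0,"az": -0.13,"jaw": 1},
    {"x": -1,"y": -0.4,"z": 0,"ax": 0,"ay": 0,"az": -0.13,"jaw": 1},
    {"x": -1,"y": -0.4,"z": 0,"ax": 0,"ay": 0,"az": -0.13,"jaw": 1},
  ],
)

```text
time: 1.4
tool_pos: [343.1, 346.7, 226.6]
tcp_rot: [3.142, -0.001, 2.919]
contact_force: [0.1, 0.3, -0.2]
grip_width: 91.9
finger_force: 0.0
```

Call:
send_rows(
  rows=[
    {"x": -0.15,"y": -0.06,"z": 0,"ax": 0,"ay": 0,"az": 0,"jaw": 1},
    {"x": -0.3,"y": -0.12,"z": 0,"ax": 0,"ay": 0,"az": 0,"jaw": 1},
    {"x": -0.45,"y": -0.2,"z": 0,"ax": 0,"ay": 0,"az": 0,"jaw": 1},
    {"x": -0.6,"y": -0.28,"z": 0,"ax": 0,"ay": 0,"az": 0,"jaw": 1},
    {"x": -0.7,"y": -0.35,"z": 0,"ax": 0,"ay": 0,"az": 0,"jaw": 1},
    {"x": -0.8,"y": -0.4,"z": 0,"ax": 0,"ay": 0,"az": 0,"jaw": 1},
    {"x": -0.9,"y": -0.45,"z": 0,"ax": 0,"ay": 0,"az": 0,"jaw": 1},
    {"x": -1,"y": -0.5,"z": 0,"ax": 0,"ay": 0,"az": 0,"jaw": 1},
    {"x": -1,"y": -0.5,"z": 0,"ax": 0,"ay": 0,"az": 0,"jaw": 1},
    {"x": -1,"y": -0.5,"z": 0,"ax": 0,"ay": 0,"az": 0,"jaw": 1},
  ],
)

```text
time: 2.65
tool_pos: [516.3, 204.9, 226.6]
tcp_rot: [3.142, -0.001, 2.919]
contact_force: [-0.1, 0.3, -0.2]
grip_width: 91.8
finger_force: 0.0
```

```bash
python3 - <<'E'
from h import *
o,p,d=cap('wrist','w2.png'); np.savez('w2.npz',p=p,d=d)
print(o['time'],o['tool_pos'],o['tcp_rot'],o['contact_force'],o['joint_positions'])
E
```

```text
2.65 [516.26879331 204.86411621 226.5552584 ] [ 3.14150114e+00 -6.94772221e-04  2.91872888e+00] [-0.14256008  0.28936401 -0.23879329] [ 2.39544141e-01  3.98370223e-01  1.43891732e+00  4.06120510e-04
  1.30488611e+00 -1.10849522e+00]
```

View pics/w2.png

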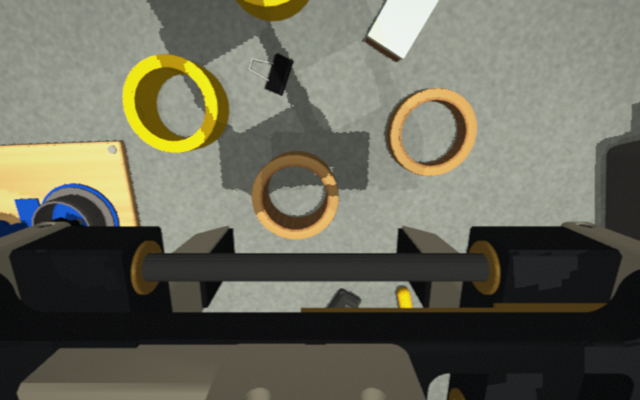

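```bash
cat >> h.py <<'E'
def circ(xy,r=None):
    from scipy.optimize import least_squares
    c0=np.r_[xy.mean(0),45]
    s=least_squares(lambda c:np.hypot(*(xy-c[:2]).T)-c[2],c0,loss='soft_l1'); return s.x
def rollfit(p,d,o,box,ztop):
    P=cloud('wrist',o,d); h=cv2.cvtColor(p,cv2.COLOR_RGB2HSV)
    m=(h[...,0]<20)&(h[...,1]>60); b=np.zeros_like(m); b[box[1]:box[3],box[0]:box[2]]=1; m&=b
    q=P[m]; print('z pct',np.nanpercentile(q[:,2],[5,50,90]))
    t=m&(abs(P[...,2]-ztop)<5); c=circ(P[t][:,:2]); print('depth centre',c,t.sum(),np.nanmedian(P[t][:,2]))
    vv,uu=np.nonzero(m); w=plane('wrist',o,np.c_[uu,vv],ztop)[:,:2]; print('encl',cv2.minEnclosingCircle(w.astype(np.float32)))
    w=plane('wrist',o,np.argwhere(t)[:,::-1],ztop)[:,:2]; print('topmask',circ(w),cv2.minEnclosingCircle(w.astype(np.float32)))
E
python3 - <<'E'
from h import *
z=np.load('w2.npz');o=bot.get_obs(); rollfit(z['p'],z['d'],o,(240,140,350,245),48)
rollfit(z['p'],z['d'],o,(380,80,485,182),24)
E
```

```text
z pct [ 6.52986003 48.04778972 49.31083543]
depth centre [530.01538823 177.81732884  44.22829054] 2572 48.497590599303976
encl ((528.7192993164062, 178.25677490234375), 52.9758186340332)
topmask [530.15658679 177.73914654  44.31265916] ((530.2901000976562, 177.5830535888672), 50.85869598388672)
z pct [ 4.49150423 24.02262679 25.25827556]
depth centre [495.22303218 350.80231192  44.2739297 ] 2794 24.33844470500091
encl ((494.6916198730469, 349.0877380371094), 53.13352966308594)
topmask [495.27757556 350.95481581  44.31461192] ((495.1103820800781, 351.0688171386719), 51.111995697021484)
```

Call:
send_rows(
  rows=[
    {"x": -0.05,"y": -0.14,"z": 0,"ax": 0,"ay": 0,"az": 0,"jaw": 1},
    {"x": -0.1,"y": -0.28,"z": 0,"ax": 0,"ay": 0,"az": 0,"jaw": 1},
    {"x": -0.15,"y": -0.42,"z": 0,"ax": 0,"ay": 0,"az": 0,"jaw": 1},
    {"x": -0.2,"y": -0.56,"z": 0,"ax": 0,"ay": 0,"az": 0,"jaw": 1},
    {"x": -0.24,"y": -0.7,"z": 0,"ax": 0,"ay": 0,"az": 0,"jaw": 1},
    {"x": -0.28,"y": -0.85,"z": 0,"ax": 0,"ay": 0,"az": 0,"jaw": 1},
    {"x": -0.3,"y": -0.95,"z": 0,"ax": 0,"ay": 0,"az": 0,"jaw": 1},
    {"x": -0.3,"y": -1,"z": 0,"ax": 0,"ay": 0,"az": 0,"jaw": 1},
    {"x": -0.3,"y": -1,"z": 0,"ax": 0,"ay": 0,"az": 0,"jaw": 1},
    {"x": -0.3,"y": -1,"z": 0,"ax": 0,"ay": 0,"az": 0,"jaw": 1},
  ],
)

```text
time: 3.95
tool_pos: [530.8, -2.7, 226.8]
tcp_rot: [3.141, 0.0, 2.92]
contact_force: [-0.2, 0.5, 0.6]
grip_width: 91.5
finger_force: 0.0
```

```bash
python3 - <<'E'
from h import *
o,p,d=cap('wrist','w3.png'); np.savez('w3.npz',p=p,d=d)
print(o['time'],o['tool_pos'],o['tcp_rot'])
P=cloud('wrist',o,d); f,cx,cy,R,c=cam('wrist',o)
x=R.T@(np.array([507,-104,44])-c); u,v=int(cx+f*x[0]/x[2]),int(cy+f*x[1]/x[2]); print(u,v)
s=np.zeros((400,640),bool); s[max(0,v-60):v+60,max(0,u-60):u+60]=1
D=np.hypot(P[...,0]-507,P[...,1]+104)
t=s&(abs(P[...,2]-44)<3)&(D<50)&(D>24); print(t.sum(),circ(P[t][:,:2]),np.nanmedian(P[t][:,2]))
E
```

```text
3.95 [530.79786512  -2.65756464 226.79496984] [3.14116220e+00 6.63713841e-05 2.91982323e+00]
225 179
493 [ 506.3962457  -106.11319972   33.900971  ] 44.09183197255726
```

View pics/w3.png

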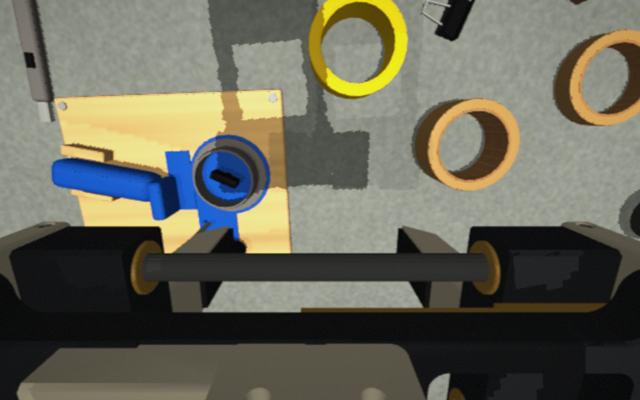

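```bash
cat >> h.py <<'E'
def hub(o,p,d,c0=(506.4,-106.1)):
    P=cloud('wrist',o,d); c=np.array(c0)
    for _ in range(4):
        D=np.hypot(P[...,0]-c[0],P[...,1]-c[1]); t=(abs(P[...,2]-44)<2)&(D<39)&(D>29); f=circ(P[t][:,:2]); c=f[:2]
    D=np.hypot(P[...,0]-c[0],P[...,1]-c[1])
    k=(abs(P[...,2]-44)<4)&(D<22); q=P[k][:,:2]; r=cv2.minAreaRect(q.astype(np.float32))
    l=cv2.PCACompute2(q.astype(np.float64),None); a=l[1][0]
    print('rim',f,t.sum(),'knob',k.sum(),r,'pca',l[0],np.arctan2(a[1],a[0])%np.pi, 'z',np.median(P[k][:,2]))
E
python3 - <<'E'
from h import *
z=np.load('w3.npz');o=bot.get_obs(); hub(o,z['p'],z['d']); rollfit(z['p'],z['d'],o,(405,90,530,200),48)
E
```

```text
rim [ 506.48241076 -106.26759978   33.83201112] 448 knob 248 ((506.6513977050781, -106.5545883178711), (32.219207763671875, 10.282706260681152), 53.47910690307617) pca [[ 506.15186091 -105.96360868]] 0.9168846969408158 z 44.18206576800537
z pct [ 6.15731983 46.92575808 48.88851309]
depth centre [530.29789053 175.77386508  44.30941985] 3221 48.13312573779615
encl ((528.5943603515625, 169.416015625), 58.12191390991211)
topmask [530.36603071 175.87567606  44.33621436] ((530.3720092773438, 175.91188049316406), 51.393211364746094)
```

Call:
send_rows(
  rows=[
    {"x": 0.03,"y": 0.14,"z": 0.02,"ax": 0,"ay": 0,"az": 0,"jaw": -0.1},
    {"x": 0.06,"y": 0.28,"z": 0.06,"ax": 0,"ay": 0,"az": 0,"jaw": -0.1},
    {"x": 0.09,"y": 0.42,"z": 0.12,"ax": 0,"ay": 0,"az": 0,"jaw": -0.1},
    {"x": 0.12,"y": 0.56,"z": 0.2,"ax": 0,"ay": 0,"az": 0,"jaw": -0.1},
    {"x": 0.15,"y": 0.7,"z": 0.3,"ax": 0,"ay": 0,"az": 0,"jaw": -0.1},
    {"x": 0.18,"y": 0.85,"z": 0.4,"ax": 0,"ay": 0,"az": 0,"jaw": -0.1},
    {"x": 0.2,"y": 0.95,"z": 0.5,"ax": 0,"ay": 0,"az": 0,"jaw": -0.1},
    {"x": 0.2,"y": 1,"z": 0.55,"ax": 0,"ay": 0,"az": 0,"jaw": -0.1},
    {"x": 0.2,"y": 1,"z": 0.55,"ax": 0,"ay": 0,"az": 0,"jaw": -0.1},
    {"x": 0.2,"y": 1,"z": 0.55,"ax": 0,"ay": 0,"az": 0,"jaw": -0.1},
  ],
)

```text
time: 5.25
tool_pos: [536.5, 199.7, 117.4]
tcp_rot: [3.141, 0.001, 2.918]
contact_force: [0.1, 0.3, 0.3]
grip_width: 41.2
finger_force: 0.0
```

Call:
send_rows(
  rows=[
    {"x": 0,"y": 0.1,"z": 0.04,"ax": 0,"ay": 0,"az": 0,"jaw": -0.1},
    {"x": 0,"y": 0.1,"z": 0.1,"ax": 0,"ay": 0,"az": 0,"jaw": -0.1},
    {"x": 0,"y": 0.1,"z": 0.18,"ax": 0,"ay": 0,"az": 0,"jaw": -0.1},
    {"x": 0,"y": 0.1,"z": 0.26,"ax": 0,"ay": 0,"az": 0,"jaw": -0.1},
    {"x": 0,"y": 0.1,"z": 0.33,"ax": 0,"ay": 0,"az": 0,"jaw": -0.1},
    {"x": 0,"y": 0.1,"z": 0.38,"ax": 0,"ay": 0,"az": 0,"jaw": -0.1},
    {"x": 0,"y": 0.1,"z": 0.41,"ax": 0,"ay": 0,"az": 0,"jaw": -0.1},
    {"x": 0,"y": 0.1,"z": 0.43,"ax": 0,"ay": 0,"az": 0,"jaw": -0.1},
    {"x": 0,"y": 0.1,"z": 0.43,"ax": 0,"ay": 0,"az": 0,"jaw": -0.1},
    {"x": 0,"y": 0.1,"z": 0.43,"ax": 0,"ay": 0,"az": 0,"jaw": -0.1},
  ],
)

```text
time: 6.5
tool_pos: [540.7, 220.0, 31.2]
tcp_rot: [3.141, 0.001, 2.919]
contact_force: [0.5, 0.2, -0.2]
grip_width: 41.3
finger_force: 0.0
```

Call:
send_rows(
  rows=[
    {"x": 0,"y": 0,"z": 0,"ax": 0,"ay": 0,"az": 0,"jaw": -0.5},
    {"x": 0,"y": 0,"z": 0,"ax": 0,"ay": 0,"az": 0,"jaw": -0.6},
    {"x": 0,"y": 0,"z": 0,"ax": 0,"ay": 0,"az": 0,"jaw": -0.7},
    {"x": 0,"y": 0,"z": 0,"ax": 0,"ay": 0,"az": 0,"jaw": -0.8},
    {"x": 0,"y": 0,"z": 0,"ax": 0,"ay": 0,"az": 0,"jaw": -1},
    {"x": 0,"y": 0,"z": 0,"ax": 0,"ay": 0,"az": 0,"jaw": -1},
    {"x": 0,"y": 0,"z": 0,"ax": 0,"ay": 0,"az": 0,"jaw": -1},
    {"x": 0,"y": 0,"z": 0,"ax": 0,"ay": 0,"az": 0,"jaw": -1},
    {"x": 0,"y": 0,"z": 0,"ax": 0,"ay": 0,"az": 0,"jaw": -1},
    {"x": 0,"y": 0,"z": 0,"ax": 0,"ay": 0,"az": 0,"jaw": -1},
  ],
)

```text
time: 7.75
tool_pos: [540.5, 219.9, 30.8]
tcp_rot: [3.141, 0.0, 2.919]
contact_force: [1.2, 0.5, 0.9]
grip_width: 13.2
finger_force: 29.1
```

Call:
send_rows(
  rows=[
    {"x": 0,"y": 0,"z": -0.03,"ax": 0,"ay": 0,"az": 0,"jaw": -1},
    {"x": 0,"y": 0,"z": -0.1,"ax": 0,"ay": 0,"az": 0,"jaw": -1},
    {"x": 0,"y": 0,"z": -0.2,"ax": 0,"ay": 0,"az": 0,"jaw": -1},
    {"x": 0,"y": 0,"z": -0.3,"ax": 0,"ay": 0,"az": 0,"jaw": -1},
    {"x": 0,"y": -0.03,"z": -0.4,"ax": 0,"ay": 0,"az": 0,"jaw": -1},
    {"x": 0,"y": -0.1,"z": -0.47,"ax": 0,"ay": 0,"az": 0,"jaw": -1},
    {"x": 0,"y": -0.2,"z": -0.5,"ax": 0,"ay": 0,"az": 0,"jaw": -1},
    {"x": 0,"y": -0.3,"z": -0.5,"ax": 0,"ay": 0,"az": 0,"jaw": -1},
    {"x": 0,"y": -0.36,"z": -0.5,"ax": 0,"ay": 0,"az": 0,"jaw": -1},
    {"x": 0,"y": -0.4,"z": -0.5,"ax": 0,"ay": 0,"az": 0,"jaw": -1},
  ],
)

```text
time: 9.0
tool_pos: [522.3, 140.7, 130.2]
tcp_rot: [-3.141, -0.001, 2.918]
contact_force: [-0.0, 0.4, -2.7]
grip_width: 12.8
finger_force: 29.2
```

Call:
send_rows(
  rows=[
    {"x": -0.02,"y": -0.1,"z": 0,"ax": 0,"ay": 0,"az": 0,"jaw": -1},
    {"x": -0.05,"y": -0.22,"z": 0,"ax": 0,"ay": 0,"az": 0,"jaw": -1},
    {"x": -0.07,"y": -0.34,"z": 0,"ax": 0,"ay": 0,"az": 0,"jaw": -1},
    {"x": -0.1,"y": -0.46,"z": 0,"ax": 0,"ay": 0,"az": 0,"jaw": -1},
    {"x": -0.12,"y": -0.57,"z": 0,"ax": 0,"ay": 0,"az": 0,"jaw": -1},
    {"x": -0.14,"y": -0.65,"z": 0,"ax": 0,"ay": 0,"az": 0,"jaw": -1},
    {"x": -0.16,"y": -0.72,"z": 0,"ax": 0,"ay": 0,"az": 0,"jaw": -1},
    {"x": -0.17,"y": -0.75,"z": 0,"ax": 0,"ay": 0,"az": 0,"jaw": -1},
    {"x": -0.17,"y": -0.75,"z": 0,"ax": 0,"ay": 0,"az": 0,"jaw": -1},
    {"x": -0.17,"y": -0.75,"z": 0,"ax": 0,"ay": 0,"az": 0,"jaw": -1},
  ],
)

```text
time: 10.25
tool_pos: [522.8, -11.5, 130.7]
tcp_rot: [3.141, -0.0, 2.919]
contact_force: [0.2, -2.0, -2.9]
grip_width: 12.8
finger_force: 29.4
```

```bash
python3 - <<'E'
from h import *
o,p,d=cap('wrist','w4.png'); np.savez('w4.npz',p=p,d=d)
print(o['time'],o['tool_pos'],o['tcp_rot'],o['contact_force'],o['moment'],o['grip_width'])
E
```

```text
10.25 [522.76078226 -11.4650094  130.67799099] [ 3.14126379e+00 -1.35500839e-04  2.91936680e+00] [ 0.24635256 -1.95373491 -2.87348193] [ 0.12979028  0.0019945  -0.00827393] 12.766537246173364
```

View pics/w4.png

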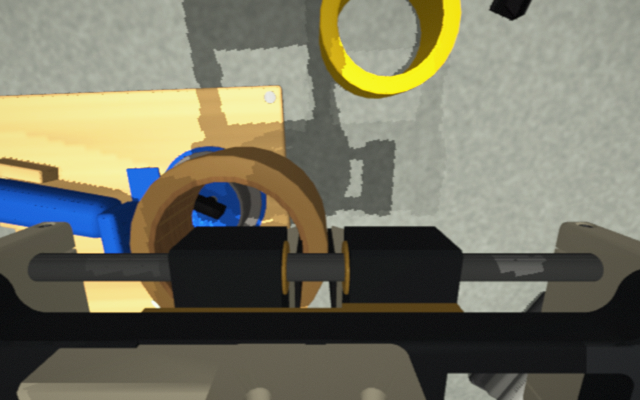

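The held roll hangs level at about (235,230) and partly covers the hub; the knob at (210,207) can be seen through its core.

```bash
python3 - <<'E'
from h import *
from scipy.optimize import least_squares
z=np.load('w4.npz');o=bot.get_obs();p,d=z['p'],z['d'];P=cloud('wrist',o,d)
h=cv2.cvtColor(p,cv2.COLOR_RGB2HSV); m=(h[...,0]<20)&(h[...,1]>60)&(P[...,2]>125)&(P[...,2]<160)
m[:, :100]=0; m[:,340:]=0; m[225:,165:]=0
q=P[m]; zt=np.nanpercentile(q[:,2],90); print('z',np.nanpercentile(q[:,2],[50,80,95]))
t=q[abs(q[:,2]-147.5)<3]; A=np.c_[t[:,:2],np.ones(len(t))]; pl=np.linalg.lstsq(A,t[:,2],rcond=None)[0]
s=least_squares(lambda c:np.clip(np.hypot(*(t[:,:2]-c).T)-44.5,-7,7),[510,-55]); print(len(t),'plane',pl[:2],'ctr',s.x,'free',circ(t[:,:2]),'nominal',o['tool_pos'][:2]-44.5*np.array([.2198,.9756]))
D=np.hypot(P[...,0]-506.4,P[...,1]+107)
t=P[(abs(P[...,2]-44)<2)&(D<40)&(D>28)][:,:2]; s=least_squares(lambda c:np.hypot(*(t-c).T)-33.75,[506,-106],loss='soft_l1');print('rim',len(t),s.x)
k=P[(abs(P[...,2]-44)<3)&(D<20)][:,:2]; print('knob',cv2.minAreaRect(k.astype(np.float32)),len(k))
E
```

```text
z [147.76936309 148.41966331 148.97501647]
7073 plane [0.00055766 0.00602499] ctr [511.80373554 -53.82614221] free [513.03067877 -53.77226116  45.64601918] nominal [512.94832703 -54.84490926]
rim 177 [ 506.46572859 -106.21535908]
knob ((508.8236389160156, -102.97472381591797), (23.33366584777832, 10.326912879943848), 54.028751373291016) 325
```

Call:
send_rows(
  rows=[
    {"x": 0,"y": -0.04,"z": 0,"ax": 0,"ay": 0,"az": 0,"jaw": -1},
    {"x": -0.01,"y": -0.1,"z": 0,"ax": 0,"ay": 0,"az": 0,"jaw": -1},
    {"x": -0.02,"y": -0.17,"z": 0,"ax": 0,"ay": 0,"az": 0,"jaw": -1},
    {"x": -0.027,"y": -0.23,"z": 0.02,"ax": 0,"ay": 0,"az": 0,"jaw": -1},
    {"x": -0.027,"y": -0.264,"z": 0.07,"ax": 0,"ay": 0,"az": 0,"jaw": -1},
    {"x": -0.027,"y": -0.264,"z": 0.13,"ax": 0,"ay": 0,"az": 0,"jaw": -1},
    {"x": -0.027,"y": -0.264,"z": 0.19,"ax": 0,"ay": 0,"az": 0,"jaw": -1},
    {"x": -0.027,"y": -0.264,"z": 0.23,"ax": 0,"ay": 0,"az": 0,"jaw": -1},
    {"x": -0.027,"y": -0.264,"z": 0.25,"ax": 0,"ay": 0,"az": 0,"jaw": -1},
    {"x": -0.027,"y": -0.264,"z": 0.25,"ax": 0,"ay": 0,"az": 0,"jaw": -1},
  ],
)

```text
time: 11.55
tool_pos: [516.4, -64.5, 80.5]
tcp_rot: [3.141, -0.0, 2.919]
contact_force: [-0.1, -1.2, -2.8]
grip_width: 13.1
finger_force: 29.4
```

```bash
python3 - <<'E'
from h import *
from scipy.optimize import least_squares
o,p,d=cap('wrist','w5.png'); np.savez('w5.npz',p=p,d=d);P=cloud('wrist',o,d)
print(o['time'],o['tool_pos'],o['tcp_rot'],o['contact_force'],o['moment'],o['grip_width'])
a,pa,da=cap('top'); cv2.imwrite('pics/c5.png',cv2.resize(np.hstack([p[100:260,80:380][:,:,::-1],pa[140:300,250:450][:,:,::-1]]),None,fx=1.5,fy=1.5))
zt=o['tool_pos'][2]+17.2
D=np.hypot(P[...,0]-506.4,P[...,1]+107)
t=P[(abs(P[...,2]-zt)<2)&(D<58)&(D>30)]; s=least_squares(lambda c:np.clip(np.hypot(*(t[:,:2]-c).T)-44.5,-7,7),[506,-107]); print(len(t),'roll',s.x,circ(t[:,:2]))
t=P[(abs(P[...,2]-44)<2)&(D<40)&(D>28)][:,:2]; s=least_squares(lambda c:np.hypot(*(t-c).T)-33.75,[506,-106],loss='soft_l1');print('rim',len(t),s.x)
E
```

```text
11.55 [516.3671255  -64.45188166  80.48798926] [ 3.14146127e+00 -3.69306224e-04  2.91922914e+00] [-0.11568179 -1.21346263 -2.82306426] [ 0.10131762 -0.06129752  0.03799225] 13.13207706495924
8353 roll [ 505.55896254 -106.92312446] [ 506.00085926 -106.97717416   45.02311447]
rim 198 [ 506.06713573 -106.31295374]
```

View pics/c5.png

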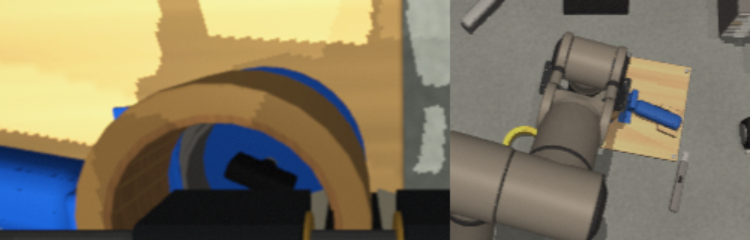

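Call:
send_rows(
  rows=[
    {"x": 0,"y": 0.003,"z": 0.01,"ax": 0,"ay": 0,"az": 0,"jaw": -1},
    {"x": 0,"y": 0.003,"z": 0.02,"ax": 0,"ay": 0,"az": 0,"jaw": -1},
    {"x": 0,"y": 0.003,"z": 0.03,"ax": 0,"ay": 0,"az": 0,"jaw": -1},
    {"x": 0,"y": 0.003,"z": 0.038,"ax": 0,"ay": 0,"az": 0,"jaw": -1},
    {"x": 0,"y": 0.003,"z": 0.045,"ax": 0,"ay": 0,"az": 0,"jaw": -1},
    {"x": 0,"y": 0.003,"z": 0.05,"ax": 0,"ay": 0,"az": 0,"jaw": -1},
    {"x": 0,"y": 0.003,"z": 0.055,"ax": 0,"ay": 0,"az": 0,"jaw": -1},
    {"x": 0,"y": 0.003,"z": 0.06,"ax": 0,"ay": 0,"az": 0,"jaw": -1},
    {"x": 0,"y": 0.003,"z": 0.065,"ax": 0,"ay": 0,"az": 0,"jaw": -1},
    {"x": 0,"y": 0.003,"z": 0.065,"ax": 0,"ay": 0,"az": 0,"jaw": -1},
  ],
)

```text
time: 12.9
tool_pos: [516.5, -64.1, 67.7]
tcp_rot: [3.141, -0.0, 2.919]
contact_force: [0.7, 0.3, -2.4]
grip_width: 13.2
finger_force: 29.4
```

Call:
send_rows(
  rows=[
    {"x": 0,"y": 0,"z": 0.008,"ax": 0,"ay": 0,"az": 0,"jaw": -1},
    {"x": 0,"y": 0,"z": 0.016,"ax": 0,"ay": 0,"az": 0,"jaw": -1},
    {"x": 0,"y": 0,"z": 0.024,"ax": 0,"ay": 0,"az": 0,"jaw": -1},
    {"x": 0,"y": 0,"z": 0.032,"ax": 0,"ay": 0,"az": 0,"jaw": -1},
    {"x": 0,"y": 0,"z": 0.04,"ax": 0,"ay": 0,"az": 0,"jaw": -1},
    {"x": 0,"y": 0,"z": 0.048,"ax": 0,"ay": 0,"az": 0,"jaw": -1},
    {"x": 0,"y": 0,"z": 0.056,"ax": 0,"ay": 0,"az": 0,"jaw": -1},
    {"x": 0,"y": 0,"z": 0.062,"ax": 0,"ay": 0,"az": 0,"jaw": -1},
    {"x": 0,"y": 0,"z": 0.068,"ax": 0,"ay": 0,"az": 0,"jaw": -1},
    {"x": 0,"y": 0,"z": 0.07,"ax": 0,"ay": 0,"az": 0,"jaw": -1},
  ],
)

```text
time: 14.15
tool_pos: [516.5, -64.1, 53.6]
tcp_rot: [3.142, -0.0, 2.919]
contact_force: [1.5, -0.1, -2.9]
grip_width: 13.2
finger_force: 29.4
```

Call:
send_rows(
  rows=[
    {"x": 0,"y": 0,"z": 0.003,"ax": 0,"ay": 0,"az": 0,"jaw": -1},
    {"x": 0,"y": 0,"z": 0.006,"ax": 0,"ay": 0,"az": 0,"jaw": -1},
    {"x": 0,"y": 0,"z": 0.009,"ax": 0,"ay": 0,"az": 0,"jaw": -1},
    {"x": 0,"y": 0,"z": 0.012,"ax": 0,"ay": 0,"az": 0,"jaw": -1},
    {"x": 0,"y": 0,"z": 0.015,"ax": 0,"ay": 0,"az": 0,"jaw": -1},
    {"x": 0,"y": 0,"z": 0.018,"ax": 0,"ay": 0,"az": 0,"jaw": -1},
    {"x": 0,"y": 0,"z": 0.02,"ax": 0,"ay": 0,"az": 0,"jaw": -1},
    {"x": 0,"y": 0,"z": 0.022,"ax": 0,"ay": 0,"az": 0,"jaw": -1},
    {"x": 0,"y": 0,"z": 0.023,"ax": 0,"ay": 0,"az": 0,"jaw": -1},
    {"x": 0,"y": 0,"z": 0.023,"ax": 0,"ay": 0,"az": 0,"jaw": -1},
  ],
)

```text
time: 15.4
tool_pos: [516.6, -64.0, 49.1]
tcp_rot: [3.141, 0.0, 2.919]
contact_force: [-0.2, 0.1, -1.2]
grip_width: 13.0
finger_force: 29.4
```

Call:
send_rows(
  rows=[
    {"x": 0,"y": 0,"z": 0.001,"ax": 0,"ay": 0,"az": 0,"jaw": -1},
    {"x": 0,"y": 0,"z": 0.002,"ax": 0,"ay": 0,"az": 0,"jaw": -1},
    {"x": 0,"y": 0,"z": 0.003,"ax": 0,"ay": 0,"az": 0,"jaw": -1},
    {"x": 0,"y": 0,"z": 0.004,"ax": 0,"ay": 0,"az": 0,"jaw": -1},
    {"x": 0,"y": 0,"z": 0.004,"ax": 0,"ay": 0,"az": 0,"jaw": -1},
    {"x": 0,"y": 0,"z": 0.004,"ax": 0,"ay": 0,"az": 0,"jaw": -1},
    {"x": 0,"y": 0,"z": 0.004,"ax": 0,"ay": 0,"az": 0,"jaw": -1},
    {"x": 0,"y": 0,"z": 0.004,"ax": 0,"ay": 0,"az": 0,"jaw": -1},
    {"x": 0,"y": 0,"z": 0.004,"ax": 0,"ay": 0,"az": 0,"jaw": -1},
    {"x": 0,"y": 0,"z": 0.004,"ax": 0,"ay": 0,"az": 0,"jaw": -1},
  ],
)

```text
time: 16.65
tool_pos: [516.6, -64.0, 48.8]
tcp_rot: [3.141, 0.0, 2.919]
contact_force: [-1.4, 1.9, 5.5]
grip_width: 12.7
finger_force: 29.4
```

Call:
send_rows(
  rows=[
    {"x": 0,"y": 0,"z": 0.002,"ax": 0,"ay": 0,"az": 0,"jaw": -0.3},
    {"x": 0,"y": 0,"z": 0,"ax": 0,"ay": 0,"az": 0,"jaw": -0.3},
    {"x": 0,"y": 0,"z": 0,"ax": 0,"ay": 0,"az": 0,"jaw": -0.3},
    {"x": 0,"y": 0,"z": 0,"ax": 0,"ay": 0,"az": 0,"jaw": -0.3},
    {"x": 0,"y": 0,"z": 0,"ax": 0,"ay": 0,"az": 0,"jaw": -0.3},
    {"x": 0,"y": 0,"z": 0,"ax": 0,"ay": 0,"az": 0,"jaw": -0.3},
    {"x": 0,"y": 0,"z": -0.02,"ax": 0,"ay": 0,"az": 0,"jaw": -0.3},
    {"x": 0,"y": 0,"z": -0.06,"ax": 0,"ay": 0,"az": 0,"jaw": -0.3},
    {"x": 0,"y": 0,"z": -0.11,"ax": 0,"ay": 0,"az": 0,"jaw": -0.3},
    {"x": 0,"y": 0,"z": -0.16,"ax": 0,"ay": 0,"az": 0,"jaw": -0.3},
  ],
)

```text
time: 17.9
tool_pos: [516.8, -64.1, 81.3]
tcp_rot: [3.142, 0.001, 2.919]
contact_force: [0.1, 1.0, -0.6]
grip_width: 32.4
finger_force: 0.0
```

Call:
send_rows(
  rows=[
    {"x": 0,"y": 0,"z": -0.1,"ax": 0,"ay": 0,"az": -0.05,"jaw": -0.55},
    {"x": 0,"y": -0.03,"z": -0.2,"ax": 0,"ay": 0,"az": -0.15,"jaw": -0.55},
    {"x": 0,"y": -0.07,"z": -0.3,"ax": 0,"ay": 0,"az": -0.3,"jaw": -0.55},
    {"x": 0,"y": -0.12,"z": -0.4,"ax": 0,"ay": 0,"az": -0.45,"jaw": -0.55},
    {"x": 0,"y": -0.16,"z": -0.47,"ax": 0,"ay": 0,"az": -0.6,"jaw": -0.55},
    {"x": 0.003,"y": -0.2,"z": -0.5,"ax": 0,"ay": 0,"az": -0.75,"jaw": -0.55},
    {"x": 0.004,"y": -0.22,"z": -0.5,"ax": 0,"ay": 0,"az": -0.88,"jaw": -0.55},
    {"x": 0.004,"y": -0.22,"z": -0.5,"ax": 0,"ay": 0,"az": -0.96,"jaw": -0.55},
    {"x": 0.004,"y": -0.22,"z": -0.5,"ax": 0,"ay": 0,"az": -1,"jaw": -0.55},
    {"x": 0.004,"y": -0.22,"z": -0.5,"ax": 0,"ay": 0,"az": -1,"jaw": -0.55},
  ],
)

```text
time: 19.15
tool_pos: [506.0, -106.8, 180.9]
tcp_rot: [-3.141, 0.0, -2.317]
contact_force: [0.1, 0.2, -0.2]
grip_width: 20.6
finger_force: 0.0
```

```bash
python3 - <<'E'
from h import *
o,p,d=cap('wrist','w6.png'); np.savez('w6.npz',p=p,d=d);P=cloud('wrist',o,d)
print(o['time'],o['tool_pos'],o['tcp_rot'],o['joint_positions'],o['contact_force'],o['moment'])
hub(o,p,d,(506.4,-107))
D=np.hypot(P[...,0]-506.4,P[...,1]+107)
t=P[(abs(P[...,2]-66)<5)&(D<54)&(D>36)]; c=circ(t[:,:2]); pl=np.linalg.lstsq(np.c_[t[:,:2],np.ones(len(t))],t[:,2],rcond=None)[0]
print('roll',len(t),c,np.median(t[:,2]),pl[:2])
E
```

```text
19.15 [ 506.01347439 -106.83418732  180.87664604] [-3.14107268e+00  2.85700467e-04 -2.31747298e+00] [-3.56384845e-01  3.69642585e-01  1.61721332e+00  7.25977710e-05
  1.15414718e+00 -2.75133014e+00] [ 0.13165476  0.24774988 -0.15774716] [0.11968455 0.02839943 0.06012687]
rim [ 506.19207216 -106.70289831   34.18786066] 674 knob 302 ((505.9647216796875, -107.11316680908203), (31.71956443786621, 9.951347351074219), 53.30086135864258) pca [[ 505.62043829 -107.50515737]] 0.9255451255083643 z 44.21070897469275
roll 3788 [ 504.56438765 -108.1389364    43.84112382] 66.30682816069017 [-0.00086946 -0.00290904]
```

View pics/w6.png

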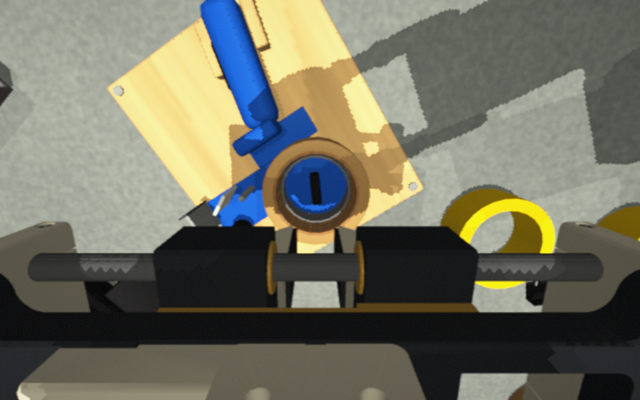

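Call:
send_rows(
  rows=[
    {"x": 0,"y": 0,"z": 0.03,"ax": 0,"ay": 0,"az": -0.05,"jaw": -0.63},
    {"x": 0,"y": 0,"z": 0.1,"ax": 0,"ay": 0,"az": -0.1,"jaw": -0.63},
    {"x": 0,"y": 0,"z": 0.2,"ax": 0,"ay": 0,"az": -0.1,"jaw": -0.63},
    {"x": 0,"y": 0,"z": 0.3,"ax": 0,"ay": 0,"az": -0.1,"jaw": -0.63},
    {"x": 0,"y": 0,"z": 0.4,"ax": 0,"ay": 0,"az": -0.1,"jaw": -0.63},
    {"x": 0,"y": 0,"z": 0.5,"ax": 0,"ay": 0,"az": -0.1,"jaw": -0.63},
    {"x": 0,"y": 0,"z": 0.57,"ax": 0,"ay": 0,"az": -0.1,"jaw": -0.63},
    {"x": 0,"y": 0,"z": 0.6,"ax": 0,"ay": 0,"az": -0.1,"jaw": -0.63},
    {"x": 0,"y": 0,"z": 0.62,"ax": 0,"ay": 0,"az": -0.1,"jaw": -0.63},
    {"x": 0,"y": 0,"z": 0.62,"ax": 0,"ay": 0,"az": -0.1,"jaw": -0.63},
  ],
)

```text
time: 20.45
tool_pos: [506.2, -106.9, 56.5]
tcp_rot: [-3.141, 0.0, -2.212]
contact_force: [-0.3, 0.2, 0.3]
grip_width: 17.5
finger_force: 0.0
```

Call:
send_rows(
  rows=[
    {"x": 0,"y": 0,"z": 0.02,"ax": 0,"ay": 0,"az": 0,"jaw": -0.63},
    {"x": 0,"y": 0,"z": 0.04,"ax": 0,"ay": 0,"az": 0,"jaw": -0.63},
    {"x": 0,"y": 0,"z": 0.06,"ax": 0,"ay": 0,"az": 0,"jaw": -0.63},
    {"x": 0,"y": 0,"z": 0.07,"ax": 0,"ay": 0,"az": 0,"jaw": -0.63},
    {"x": 0,"y": 0,"z": 0.08,"ax": 0,"ay": 0,"az": 0,"jaw": -0.63},
    {"x": 0,"y": 0,"z": 0.08,"ax": 0,"ay": 0,"az": 0,"jaw": -0.63},
    {"x": 0,"y": 0,"z": 0.08,"ax": 0,"ay": 0,"az": 0,"jaw": -0.63},
    {"x": 0,"y": 0,"z": 0.08,"ax": 0,"ay": 0,"az": 0,"jaw": -0.63},
    {"x": 0,"y": 0,"z": 0.08,"ax": 0,"ay": 0,"az": 0,"jaw": -0.63},
    {"x": 0,"y": 0,"z": 0.08,"ax": 0,"ay": 0,"az": 0,"jaw": -0.63},
  ],
)

```text
time: 21.7
tool_pos: [506.1, -106.8, 40.4]
tcp_rot: [-3.141, 0.0, -2.212]
contact_force: [0.4, 0.3, 0.0]
grip_width: 16.9
finger_force: 0.0
```

Straddling the wing; go down 20 mm, then close.

Call:
send_rows(
  rows=[
    {"x": 0,"y": 0,"z": 0.015,"ax": 0,"ay": 0,"az": 0,"jaw": -0.63},
    {"x": 0,"y": 0,"z": 0.03,"ax": 0,"ay": 0,"az": 0,"jaw": -0.63},
    {"x": 0,"y": 0,"z": 0.045,"ax": 0,"ay": 0,"az": 0,"jaw": -0.63},
    {"x": 0,"y": 0,"z": 0.06,"ax": 0,"ay": 0,"az": 0,"jaw": -0.63},
    {"x": 0,"y": 0,"z": 0.075,"ax": 0,"ay": 0,"az": 0,"jaw": -0.63},
    {"x": 0,"y": 0,"z": 0.088,"ax": 0,"ay": 0,"az": 0,"jaw": -0.63},
    {"x": 0,"y": 0,"z": 0.096,"ax": 0,"ay": 0,"az": 0,"jaw": -0.63},
    {"x": 0,"y": 0,"z": 0.1,"ax": 0,"ay": 0,"az": 0,"jaw": -0.63},
    {"x": 0,"y": 0,"z": 0.1,"ax": 0,"ay": 0,"az": 0,"jaw": -0.63},
    {"x": 0,"y": 0,"z": 0.1,"ax": 0,"ay": 0,"az": 0,"jaw": -0.63},
  ],
)

```text
time: 22.95
tool_pos: [506.1, -106.8, 20.4]
tcp_rot: [-3.141, 0.0, -2.212]
contact_force: [-0.4, 0.1, 0.0]
grip_width: 17.1
finger_force: 0.0
```

Call:
send_rows(
  rows=[
    {"x": 0,"y": 0,"z": 0,"ax": 0,"ay": 0,"az": 0,"jaw": -0.7},
    {"x": 0,"y": 0,"z": 0,"ax": 0,"ay": 0,"az": 0,"jaw": -0.75},
    {"x": 0,"y": 0,"z": 0,"ax": 0,"ay": 0,"az": 0,"jaw": -0.8},
    {"x": 0,"y": 0,"z": 0,"ax": 0,"ay": 0,"az": 0,"jaw": -1},
    {"x": 0,"y": 0,"z": 0,"ax": 0,"ay": 0,"az": 0,"jaw": -1},
    {"x": 0,"y": 0,"z": 0,"ax": 0,"ay": 0,"az": 0,"jaw": -1},
    {"x": 0,"y": 0,"z": 0,"ax": 0,"ay": 0,"az": 0,"jaw": -1},
    {"x": 0,"y": 0,"z": 0,"ax": 0,"ay": 0,"az": 0,"jaw": -1},
    {"x": 0,"y": 0,"z": 0,"ax": 0,"ay": 0,"az": 0,"jaw": -1},
    {"x": 0,"y": 0,"z": 0,"ax": 0,"ay": 0,"az": 0,"jaw": -1},
  ],
)

```text
time: 24.2
tool_pos: [506.0, -106.8, 20.3]
tcp_rot: [-3.142, 0.0, -2.212]
contact_force: [-0.4, 0.1, 2.0]
grip_width: 9.5
finger_force: 30.0
```

```bash
cat > s.py <<'E'
from h import *
o=bot.get_obs(); print({k:np.round(o[k],3).tolist() for k in('time','tool_pos','tcp_rot','contact_force','moment','grip_width')},o['joint_positions'][5])
E
python3 s.py
```

```text
{'time': 24.2, 'tool_pos': [506.043, -106.796, 20.333], 'tcp_rot': [-3.142, 0.0, -2.212], 'contact_force': [-0.36, 0.139, 2.007], 'moment': [0.138, 0.124, -0.03], 'grip_width': 9.468} -2.856458050986045
```

Call:
send_rows(
  rows=[
    {"x": 0,"y": 0,"z": 0,"ax": 0,"ay": 0,"az": 0.02,"jaw": -1},
    {"x": 0,"y": 0,"z": 0,"ax": 0,"ay": 0,"az": 0.04,"jaw": -1},
    {"x": 0,"y": 0,"z": 0,"ax": 0,"ay": 0,"az": 0.06,"jaw": -1},
    {"x": 0,"y": 0,"z": 0,"ax": 0,"ay": 0,"az": 0.08,"jaw": -1},
    {"x": 0,"y": 0,"z": 0,"ax": 0,"ay": 0,"az": 0.1,"jaw": -1},
    {"x": 0,"y": 0,"z": 0,"ax": 0,"ay": 0,"az": 0.12,"jaw": -1},
    {"x": 0,"y": 0,"z": 0,"ax": 0,"ay": 0,"az": 0.14,"jaw": -1},
    {"x": 0,"y": 0,"z": 0,"ax": 0,"ay": 0,"az": 0.16,"jaw": -1},
    {"x": 0,"y": 0,"z": 0,"ax": 0,"ay": 0,"az": 0.18,"jaw": -1},
    {"x": 0,"y": 0,"z": 0,"ax": 0,"ay": 0,"az": 0.2,"jaw": -1},
  ],
)

```text
time: 25.45
tool_pos: [506.0, -106.8, 20.3]
tcp_rot: [3.141, 0.0, -2.423]
contact_force: [-0.7, 0.6, 1.5]
grip_width: 10.2
finger_force: 30.0
```

```bash
cat > s.py <<'E'
from h import *
M=[]
for i in range(4):
    o=bot.get_obs(); M.append(o['moment']); 
    if i<3: bot.capture('wrist')
print({k:np.round(o[k],3).tolist() for k in('time','tool_pos','tcp_rot','contact_force','grip_width')},o['joint_positions'][5]); print(np.round(M,3).tolist(),np.mean(M,0))
E
python3 s.py
```

```text
{'time': 25.6, 'tool_pos': [506.034, -106.763, 20.323], 'tcp_rot': [3.142, 0.0, -2.422], 'contact_force': [-0.172, 1.53, 3.581], 'grip_width': 9.917} -2.646885898479366
[[0.189, 0.2, 0.084], [0.203, 0.199, 0.007], [0.191, 0.223, 0.069], [0.24, 0.161, 0.017]] [0.20588263 0.195711   0.04435986]
```

Call:
send_rows(
  rows=[
    {"x": 0,"y": 0,"z": 0,"ax": 0,"ay": 0,"az": 0.014,"jaw": -1},
    {"x": 0,"y": 0,"z": 0,"ax": 0,"ay": 0,"az": 0.028,"jaw": -1},
    {"x": 0,"y": 0,"z": 0,"ax": 0,"ay": 0,"az": 0.042,"jaw": -1},
    {"x": 0,"y": 0,"z": 0,"ax": 0,"ay": 0,"az": 0.056,"jaw": -1},
    {"x": 0,"y": 0,"z": 0,"ax": 0,"ay": 0,"az": 0.07,"jaw": -1},
    {"x": 0,"y": 0,"z": 0,"ax": 0,"ay": 0,"az": 0.084,"jaw": -1},
    {"x": 0,"y": 0,"z": 0,"ax": 0,"ay": 0,"az": 0.098,"jaw": -1},
    {"x": 0,"y": 0,"z": 0,"ax": 0,"ay": 0,"az": 0.112,"jaw": -1},
    {"x": 0,"y": 0,"z": 0,"ax": 0,"ay": 0,"az": 0.126,"jaw": -1},
    {"x": 0,"y": 0,"z": 0,"ax": 0,"ay": 0,"az": 0.14,"jaw": -1},
  ],
)

```text
time: 26.85
tool_pos: [506.0, -106.8, 20.3]
tcp_rot: [3.141, 0.0, -2.569]
contact_force: [-0.9, 1.3, 2.4]
grip_width: 10.1
finger_force: 30.0
```

```bash
python3 s.py
```

```text
{'time': 27.0, 'tool_pos': [505.998, -106.764, 20.296], 'tcp_rot': [3.141, 0.0, -2.568], 'contact_force': [-1.549, 2.023, 2.497], 'grip_width': 9.737} -2.500349268652452
[[0.301, 0.323, 0.072], [0.324, 0.252, 0.111], [0.338, 0.33, 0.08], [0.305, 0.29, 0.018]] [0.31700354 0.29908663 0.07053482]
```

Call:
send_rows(
  rows=[
    {"x": 0,"y": 0,"z": 0,"ax": 0,"ay": 0,"az": 0.014,"jaw": -1},
    {"x": 0,"y": 0,"z": 0,"ax": 0,"ay": 0,"az": 0.028,"jaw": -1},
    {"x": 0,"y": 0,"z": 0,"ax": 0,"ay": 0,"az": 0.042,"jaw": -1},
    {"x": 0,"y": 0,"z": 0,"ax": 0,"ay": 0,"az": 0.056,"jaw": -1},
    {"x": 0,"y": 0,"z": 0,"ax": 0,"ay": 0,"az": 0.07,"jaw": -1},
    {"x": 0,"y": 0,"z": 0,"ax": 0,"ay": 0,"az": 0.084,"jaw": -1},
    {"x": 0,"y": 0,"z": 0,"ax": 0,"ay": 0,"az": 0.098,"jaw": -1},
    {"x": 0,"y": 0,"z": 0,"ax": 0,"ay": 0,"az": 0.112,"jaw": -1},
    {"x": 0,"y": 0,"z": 0,"ax": 0,"ay": 0,"az": 0.126,"jaw": -1},
    {"x": 0,"y": 0,"z": 0,"ax": 0,"ay": 0,"az": 0.14,"jaw": -1},
  ],
)

```text
time: 28.25
tool_pos: [506.0, -106.8, 20.4]
tcp_rot: [3.142, 0.0, -2.716]
contact_force: [-2.9, 2.6, 5.7]
grip_width: 9.8
finger_force: 30.1
```

```bash
python3 s.py
```

```text
{'time': 28.4, 'tool_pos': [506.005, -106.738, 20.359], 'tcp_rot': [3.141, 0.0, -2.715], 'contact_force': [-1.618, 2.188, 5.843], 'grip_width': 9.595} -2.353327944394234
[[0.481, 0.362, 0.216], [0.492, 0.409, 0.216], [0.48, 0.413, 0.187], [0.443, 0.39, 0.252]] [0.4741714 0.3938062 0.2178768]
```

Call:
send_rows(
  rows=[
    {"x": 0,"y": 0,"z": 0,"ax": 0,"ay": 0,"az": 0.006,"jaw": -1},
    {"x": 0,"y": 0,"z": 0,"ax": 0,"ay": 0,"az": 0.012,"jaw": -1},
    {"x": 0,"y": 0,"z": 0,"ax": 0,"ay": 0,"az": 0.018,"jaw": -1},
    {"x": 0,"y": 0,"z": 0,"ax": 0,"ay": 0,"az": 0.024,"jaw": -1},
    {"x": 0,"y": 0,"z": 0,"ax": 0,"ay": 0,"az": 0.03,"jaw": -1},
    {"x": 0,"y": 0,"z": 0,"ax": 0,"ay": 0,"az": 0.036,"jaw": -1},
    {"x": 0,"y": 0,"z": 0,"ax": 0,"ay": 0,"az": 0.042,"jaw": -1},
    {"x": 0,"y": 0,"z": 0,"ax": 0,"ay": 0,"az": 0.048,"jaw": -1},
    {"x": 0,"y": 0,"z": 0,"ax": 0,"ay": 0,"az": 0.054,"jaw": -1},
    {"x": 0,"y": 0,"z": 0,"ax": 0,"ay": 0,"az": 0.06,"jaw": -1},
  ],
)

```text
time: 29.65
tool_pos: [506.0, -106.8, 20.4]
tcp_rot: [3.142, -0.0, -2.778]
contact_force: [-3.0, 2.7, 5.4]
grip_width: 9.7
finger_force: 30.1
```

```bash
python3 s.py
```

```text
{'time': 29.8, 'tool_pos': [506.019, -106.737, 20.407], 'tcp_rot': [3.142, 0.0, -2.778], 'contact_force': [-2.227, 2.227, 4.805], 'grip_width': 9.65} -2.2906372041201433
[[0.506, 0.388, 0.322], [0.48, 0.408, 0.344], [0.532, 0.382, 0.322], [0.458, 0.372, 0.313]] [0.49387147 0.38743475 0.32541863]
```

Call:
send_rows(
  rows=[
    {"x": 0,"y": 0,"z": 0,"ax": 0,"ay": 0,"az": 0.005,"jaw": -1},
    {"x": 0,"y": 0,"z": 0,"ax": 0,"ay": 0,"az": 0.01,"jaw": -1},
    {"x": 0,"y": 0,"z": 0,"ax": 0,"ay": 0,"az": 0.015,"jaw": -1},
    {"x": 0,"y": 0,"z": 0,"ax": 0,"ay": 0,"az": 0.02,"jaw": -1},
    {"x": 0,"y": 0,"z": 0,"ax": 0,"ay": 0,"az": 0.024,"jaw": -1},
    {"x": 0,"y": 0,"z": 0,"ax": 0,"ay": 0,"az": 0.028,"jaw": -1},
    {"x": 0,"y": 0,"z": 0,"ax": 0,"ay": 0,"az": 0.032,"jaw": -1},
    {"x": 0,"y": 0,"z": 0,"ax": 0,"ay": 0,"az": 0.036,"jaw": -1},
    {"x": 0,"y": 0,"z": 0,"ax": 0,"ay": 0,"az": 0.04,"jaw": -1},
    {"x": 0,"y": 0,"z": 0,"ax": 0,"ay": 0,"az": 0.044,"jaw": -1},
  ],
)

```text
time: 31.05
tool_pos: [506.0, -106.8, 20.4]
tcp_rot: [-3.142, 0.0, -2.824]
contact_force: [-2.4, 2.8, 6.1]
grip_width: 9.9
finger_force: 30.2
```

```bash
python3 s.py
```

```text
{'time': 31.2, 'tool_pos': [506.009, -106.742, 20.428], 'tcp_rot': [3.142, 0.0, -2.824], 'contact_force': [-1.207, 2.788, 5.439], 'grip_width': 9.693} -2.2447031346125335
[[0.459, 0.381, 0.396], [0.52, 0.429, 0.357], [0.448, 0.372, 0.36], [0.514, 0.383, 0.391]] [0.48527099 0.39150321 0.37607722]
```

Call:
send_rows(
  rows=[
    {"x": 0,"y": 0,"z": 0,"ax": 0,"ay": 0,"az": 0,"jaw": -0.63},
    {"x": 0,"y": 0,"z": 0,"ax": 0,"ay": 0,"az": 0,"jaw": -0.63},
    {"x": 0,"y": 0,"z": 0,"ax": 0,"ay": 0,"az": 0,"jaw": -0.63},
    {"x": 0,"y": 0,"z": 0,"ax": 0,"ay": 0,"az": 0,"jaw": -0.63},
    {"x": 0,"y": 0,"z": 0,"ax": 0,"ay": 0,"az": 0,"jaw": -0.63},
    {"x": 0,"y": 0,"z": -0.02,"ax": 0,"ay": 0,"az": 0,"jaw": -0.63},
    {"x": 0,"y": 0,"z": -0.06,"ax": 0,"ay": 0,"az": 0,"jaw": -0.63},
    {"x": 0,"y": 0,"z": -0.11,"ax": 0,"ay": 0,"az": 0,"jaw": -0.63},
    {"x": 0,"y": 0,"z": -0.17,"ax": 0,"ay": 0,"az": 0,"jaw": -0.63},
    {"x": 0,"y": 0,"z": -0.23,"ax": 0,"ay": 0,"az": 0,"jaw": -0.63},
  ],
)

```text
time: 32.45
tool_pos: [506.2, -106.8, 67.4]
tcp_rot: [-3.141, 0.001, -2.824]
contact_force: [-0.0, 0.3, 0.3]
grip_width: 17.1
finger_force: 0.0
```

Call:
send_rows(
  rows=[
    {"x": 0,"y": 0,"z": -0.1,"ax": 0,"ay": 0,"az": 0,"jaw": -0.63},
    {"x": 0,"y": 0,"z": -0.2,"ax": 0,"ay": 0,"az": 0,"jaw": -0.63},
    {"x": 0,"y": 0,"z": -0.3,"ax": 0,"ay": 0,"az": 0,"jaw": -0.63},
    {"x": 0,"y": 0,"z": -0.4,"ax": 0,"ay": 0,"az": 0,"jaw": -0.63},
    {"x": 0,"y": 0,"z": -0.5,"ax": 0,"ay": 0,"az": 0,"jaw": -0.63},
    {"x": 0,"y": 0,"z": -0.57,"ax": 0,"ay": 0,"az": 0,"jaw": -0.63},
    {"x": 0,"y": 0,"z": -0.6,"ax": 0,"ay": 0,"az": 0,"jaw": -0.63},
    {"x": 0,"y": 0,"z": -0.6,"ax": 0,"ay": 0,"az": 0,"jaw": -0.63},
    {"x": 0,"y": 0,"z": -0.6,"ax": 0,"ay": 0,"az": 0,"jaw": -0.63},
    {"x": 0,"y": 0,"z": -0.6,"ax": 0,"ay": 0,"az": 0,"jaw": -0.63},
  ],
)

```text
time: 33.7
tool_pos: [505.8, -106.7, 185.7]
tcp_rot: [3.141, -0.001, -2.824]
contact_force: [-0.1, 0.1, 0.8]
grip_width: 17.0
finger_force: 0.0
```

```bash
python3 - <<'E'
from h import *
M=[]
for i in range(3): M.append(bot.get_obs()['moment']); o,p,d=cap('wrist')
print('unloaded moment',np.mean(M,0))
P=cloud('wrist',o,d); hub(o,p,d,(506.2,-106.8))
D=np.hypot(P[...,0]-506.2,P[...,1]+106.8)
t=P[(abs(P[...,2]-66)<5)&(D<54)&(D>36)]; pl=np.linalg.lstsq(np.c_[t[:,:2],np.ones(len(t))],t[:,2],rcond=None)[0]
print('roll',len(t),circ(t[:,:2]),np.median(t[:,2]),pl[:2],o['tool_pos'],o['tcp_rot'],o['contact_force'])
E
```

```text
unloaded moment [ 0.05377457  0.00262749 -0.02882085]
rim [ 506.41000211 -106.69661847   34.17094472] 635 knob 302 ((505.941650390625, -106.9027099609375), (31.665111541748047, 9.355607986450195), 18.373693466186523) pca [[ 505.53235244 -106.99948785]] 0.3254528203232053 z 44.13995709521302
roll 3650 [ 504.3637756  -107.46336868   43.84306957] 66.36326895401899 [-0.0024447  -0.00160447] [ 505.86354631 -106.76902814  185.8811076 ] [ 3.14099046e+00 -5.97617150e-04 -2.82394682e+00] [-0.85436622  0.66978919 -0.26450087]
```

```bash
python3 -c "
from plant import bot
print(bot.close_job())"
```

```text
the job is handed in; nothing more can be done
None
```

I seated the wide roll fully on the hub (top level at 66 mm, about 8 N at contact) and turned the brake knob 0.61 rad clockwise, to about 0.31 N m above free turning. The arm is clear of everything and the job was handed in at about 34 s; the hand-in returned no verdict.

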